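# Unstack reel parts into the display trays

## Robot

A 6-joint arm with a two-finger parallel gripper is mounted at the origin on the work surface. World frame = base frame: x ahead of the robot, y to its left, z up, the work surface at z = 0. Lengths are in m, angles in degrees, forces in N, time in s.
With the tool pointing down it reaches from about 0.35 to 0.85 m from the base axis. Payload 8.1 kg.
Tool frame: the origin (TCP) lies on the centre line of the jaws, within the pads' length; the fingertips stand 8 mm ahead of it and the grasp point (between the pads) lies 11 mm behind it (bot.finger_overhang is the distance from the TCP to the fingertips, in m); z points along the fingers, x is the direction in which the jaws open and shut, and the axes are right-handed (so a half turn about z gives the same grasp; the last joint's range is limited). The gripper opens to 85 mm and grips with 20 to 120 N. Pads are 22 mm wide; open, the fingers measure 114 mm over their backs; the gripper's body (76 mm by 85 mm) begins 54 mm behind the grasp point. The pads swing forward as they close: fully open they stand 13 mm farther back than shut.
Start: joints at [-74.278, 7.471, 85.268, -0, 87.261, -4.893], TCP at [0.211, -0.562, 0.215] pointing down, gripper open.
Joint ranges: [-169.43, 169.43], [-51.17, 129.36], [1.28, 143.12], [-76.62, 256.62], [0, 156.53], [-152.29, 152.29]. Speed limits (degrees/s): [136.94, 136.94, 159.86, 180, 180, 180].

## Interface

Orientations are given as a 3x3 rotation matrix whose columns are the frame's x, y, z axes.
In Python, from cell import bot gives the robot as it stands. The module is installed in compiled form; this text tells all that it offers.
- The arm moves only by the tool arm_command, never from a script. Its argument "series" is a list of rows, each a list of 3 entries, a list of its own where there are three numbers: the finger opening in cm, from 0 to 8.54, then the shift along the world's x, y, z in cm, then the turn, a rotation vector about the world's x, y, z in degrees. A call has 1 to 10 rows; each row shifts and turns the commanded pose from where the row before left it; what a row does not reach is not made up. A row lasts 1/8 s, in which the tool goes at most 62.5 mm and 10.7 degrees, less where a joint would pass 70% of its speed; a pose out of reach is approached as far as the arm can. A call with a gripper value outside its range is refused whole. The fingers move at their own pace and stop on an object; "squeeze" is the grip in N (left out, the last holds). Time passes only in rows, so rows that do not move let the fingers close. It gives the time, the measured TCP pose, the force and the opening at its end, in the units of the state.
- bot.sense(): the state, without advancing time (a new reading comes with each control period).
- bot.camera(name): name is "scene" or "top"; returns (picture, depth): 384x512x3 uint8, red, green, blue; 384x512 float32, m along the optical axis (not along the pixel's ray), 0 where there is no reading.
- bot.calibration(name): a dict with "fx", "fy", "cx", "cy" (pixels), "R" (3x3) and "t" (3): a world point X has camera coordinates R X + t. Camera axes: x right, y down, z forward; pixel columns grow to the right and rows downward; lengths in m; the calibration is good to about 2 mm. A picture is of the moment at which its call begins. calibration takes no time and is no camera call.
- bot.hand_in(): hands the job in, once; it reports no verdict.
The state is a dict: "time_s": time; "qpos": joint angles; "joint_velocities": joint speeds; "effort": joint torques, N m; "ee_pos": TCP position; "tool_rot": TCP orientation; "force": force on the tool from outside, world axes, zero at the start; "torque": the same for the moment, N m; "width": opening from 0.0 (shut) to 1.0 (fully open).
Only numpy, scipy, OpenCV 4.12 (cv2) and the standard library are available. Lean on these libraries where they do the work, as an engineer would, in place of code of your own. Each camera call takes 0.05 s, during which the arm holds its last target. There are 200 camera calls.

## Task

Take the stack of fishing-reel parts apart from the top down, carrying one part at a time and keeping each upright, and set every part flat inside the rim of its own blue place: the drag knob in the square tray, the paddle grip in the small narrow tray, the large spool in the larger round dish, the small spool in the smaller round dish, and the parts case in the large oblong tray. Do not shift a part while another still lies on it, and leave everything released and at rest.

Things in the scene. Friction and masses are not known exactly. Their poses are not given: they have to be found in the camera images.
- parts_case: flat, oblong transparent parts case with white frame and dividers, 60 (x) x 160 (y, its long axis) x 26 mm high, 0.25 kg, lid firmly shut; bottom of the stack, on the table. Origin: centre of its underside. The two spools stand on its flat top, side by side, each 38 mm from its centre along +y and -y
- large_spool: large aluminium line spool standing upright (axis z), diameter 60, 26 mm high, flat top; flanges 7 mm thick at top and bottom, a 4 mm deep dark groove between. Stands on the case, at either end. Origin: centre of its underside
- small_spool: small aluminium line spool, same form, diameter 42, 26 mm high, flat top. Stands on the case, at the other end. Origin: centre of its underside
- drag_knob: round black drag knob, diameter 32 and 14 mm high, with a small steel bar (28 along its x, 9 wide, 6 high) across its top, 20 mm high in all; lies on top of one of the two spools, bar up. Origin: centre of its underside (z is up)
- paddle_grip: black rubber handle grip with two steel bands, a bar 18 (x) x 54 (y, long) x 18 mm high with rounded edges, lying flat on top of the other spool. Origin: centre of its underside (z is up)
- case_tray: large oblong blue tray with a thin grey liner, fixed, for the parts case: inside 80 (x) x 180 (y, long) mm, floor 3 mm above the table, rim 5 mm wide and 7 mm above the table. Origin: centre of its underside, on the table
- large_dish: the larger round blue dish with a thin grey liner, fixed, for the large spool: inside diameter 78 mm, outside 88, floor 3 mm and rim 7 mm above the table. Origin: centre of its underside, on the table
- small_dish: the smaller round blue dish with a thin grey liner, fixed, for the small spool: inside diameter 58 mm, outside 68, floor 3 mm and rim 7 mm above the table. Origin: centre of its underside, on the table
- square_tray: square blue tray with a thin grey liner, fixed, for the drag knob: inside 52 x 52 mm, outside 62 x 62, floor 3 mm and rim 7 mm above the table. Origin: centre of its underside, on the table
- narrow_tray: small narrow blue tray with a thin grey liner, fixed, for the paddle grip: inside 38 (x) x 74 (y, long) mm, outside 48 x 84, floor 3 mm and rim 7 mm above the table. Origin: centre of its underside, on the table
Mind the look-alikes: they are no part of the job. Leave any brown look-alike of the large_dish alone.

How it is judged (in metres and radians):
At the end, for the whole second after the job is handed in: Each part upright (0.1 rad), on the floor of its own place (origin under 6 mm above the place's underside) and centred there within 15 mm (drag knob), 16 mm (paddle grip, case), 12 mm (large spool), 11 mm (small spool); all at rest and touched by no finger (horizontal distance between drag_knob and square_tray below 0.015 m and z of drag_knob in the frame of square_tray between 0 and 0.006 m and angle between each of drag_knob, paddle_grip, large_spool, small_spool, parts_case's own z axis and vertical below 0.1 rad and linear speed of each of drag_knob, paddle_grip, large_spool, small_spool, parts_case below 0.02 m/s and angular speed of each of drag_knob, paddle_grip, large_spool, small_spool, parts_case below 0.2 rad/s and contact force between each of drag_knob, paddle_grip, large_spool, small_spool, parts_case and the fingers below 0.1 N and horizontal distance between paddle_grip and narrow_tray below 0.016 m and z of paddle_grip in the frame of narrow_tray between 0 and 0.006 m and horizontal distance between large_spool and large_dish below 0.012 m and z of large_spool in the frame of large_dish between 0 and 0.006 m and horizontal distance between small_spool and small_dish below 0.011 m and z of small_spool in the frame of small_dish between 0 and 0.006 m and horizontal distance between parts_case and case_tray below 0.016 m and z of parts_case in the frame of case_tray between 0 and 0.006 m).
It fails at once if a part was tipped over (more than 35 degrees from upright) (angle between any of drag_knob, paddle_grip, large_spool, small_spool, parts_case's own z axis and vertical above 0.61 rad).
It fails at once if a spool was away from its starting place (over 30 mm) with a knob or grip lying on it or pressed against it ((distance of large_spool from where it was at the start of the episode above 0.03 m and contact force between drag_knob and large_spool above 0.1 N) or (distance of large_spool from where it was at the start of the episode above 0.03 m and contact force between paddle_grip and large_spool above 0.1 N) or (distance of small_spool from where it was at the start of the episode above 0.03 m and contact force between drag_knob and small_spool above 0.1 N) or (distance of small_spool from where it was at the start of the episode above 0.03 m and contact force between paddle_grip and small_spool above 0.1 N)).
It fails at once if the case was away from its starting place (over 30 mm) with another part lying on it or pressed against it (distance of parts_case from where it was at the start of the episode above 0.03 m and contact force between any of drag_knob, paddle_grip, large_spool, small_spool and parts_case above 0.1 N).
It also fails if it takes over 128 s, if anything falls off the work surface, if the arm or the gripper's body presses on something with over 40 N, if the wrist force passes 120 N, or if a joint passes its speed limit or range.

## Working session

There is one attempt and no reset: what is moved stays moved. The work goes in short steps, Python scripts to look and compute and a tool call to move; the robot and the scene stay as the last step left them, time stands still between calls to the robot, and variables do not carry over. Pictures are saved under pics/ and viewed, about 12 in all and at most 16, crops included, and the job is handed in when it is done.

Besides the shell and the picture viewer there is one more tool, called after ">>>" in YAML: its name, and indented under it one key for each argument. arm_command: Moves the arm, as the interface text tells. Its arguments: {"type":"object","properties":{"series":{"type":"array","items":{"type":"array"}},"squeeze":{"type":"number"}},"required":["series"]}

```bash
mkdir -p pics; cat > h.py <<'E'
from cell import bot
import numpy as np, cv2
def shot(n,tag):
    im,d=bot.camera(n); cv2.imwrite(f'pics/{tag}.png',im[:,:,::-1]); np.savez(f'pics/{tag}.npz',im=im,d=d); return im,d
def cloud(n,d):
    c=bot.calibration(n); v,u=np.mgrid[:d.shape[0],:d.shape[1]]
    P=np.stack([(u-c['cx'])/c['fx']*d,(v-c['cy'])/c['fy']*d,d],-1)
    return (P-c['t'])@c['R']
E
python3 - <<'E'
from h import *
for n in('top','scene'):
    im,d=shot(n,n+'0'); 
    c=bot.calibration(n); print(n,c['fx'],-c['R'].T@c['t'], (d>0).mean())
a=cv2.imread('pics/top0.png');b=cv2.imread('pics/scene0.png')
cv2.imwrite('pics/a.png',cv2.resize(a,(800,600)));cv2.imwrite('pics/b.png',cv2.resize(b,(800,600)))
print(bot.sense(),bot.finger_overhang)
E
```

```text
top 366.9559322083948 [ 0.32676558 -0.0084988   1.05700261] 0.9960784912109375
scene 463.07481860188227 [1.04476684 0.5763132  0.96218158] 0.9961598714192709
{'time_s': 0.1, 'qpos': array([-7.42772955e+01,  7.51029723e+00,  8.53236654e+01, -2.94549235e-03,
        8.72632158e+01, -4.89430227e+00]), 'joint_velocities': array([ 0.04267768, -0.05555994, -0.13929843,  0.10827249,  0.04672691,
       -0.08550246]), 'effort': array([ 2.58520071e-03, -5.70951533e+01, -5.01942158e+01, -9.90558351e-05,
        8.18418892e-03,  2.89699426e-05]), 'ee_pos': array([ 0.21111609, -0.56105819,  0.21424842]), 'tool_rot': array([[ 3.52121384e-01, -9.35954204e-01, -5.09036301e-04],
       [-9.35952809e-01, -3.52121740e-01,  1.61870777e-03],
       [-1.69427909e-03, -9.35476629e-05, -9.99998560e-01]]), 'force': array([ 0.01585881,  0.38666671, -0.17227399]), 'torque': array([-0.0549736 , -0.02050788,  0.00603957]), 'width': 0.9988031031080177} 0.008
```

View pics/a.png

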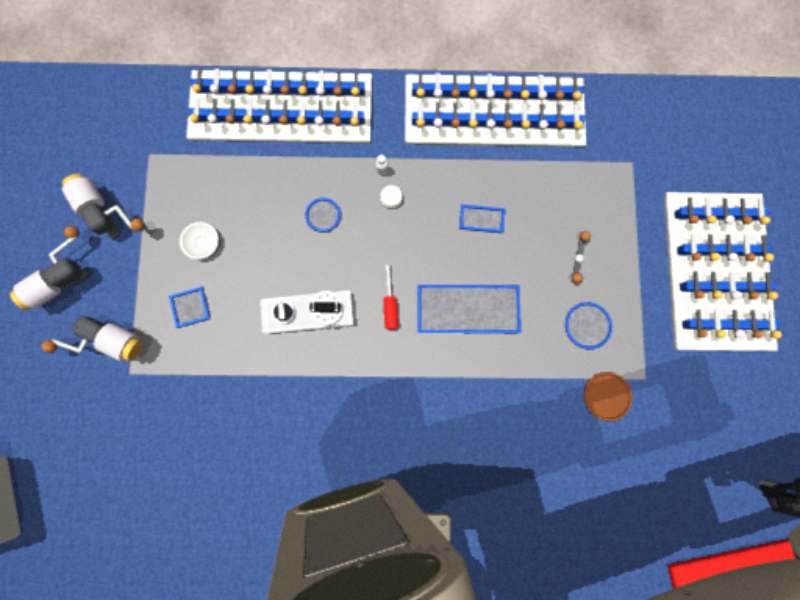

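View pics/b.png

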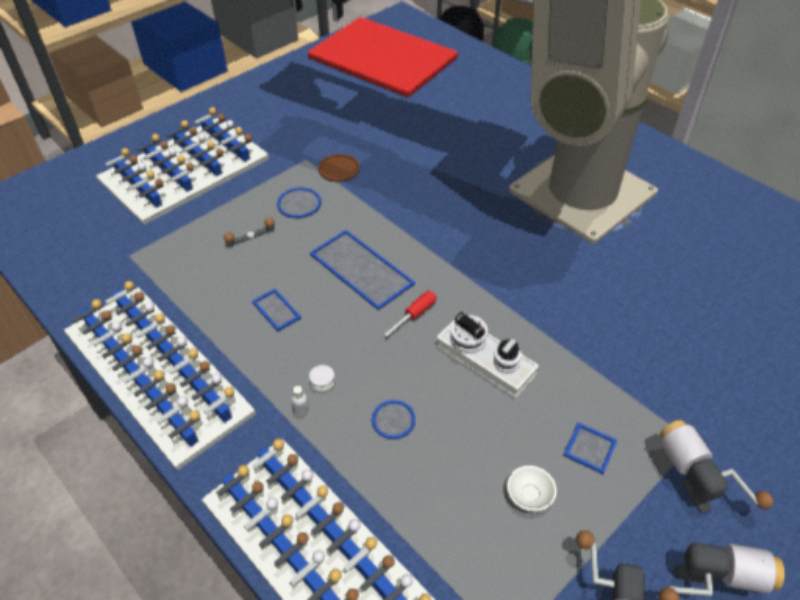

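The top view shows (800-px scale) the stack at (307,312) with the knob on the small spool (283,312) and the grip on the large spool (325,308). The places are the square tray (189,307), narrow tray (482,218), case tray (469,309), small dish (323,215) and large dish (588,326). The brown dish at (608,396) is the look-alike and stays alone. A white bowl is at (199,241), and a screwdriver lies between the stack and the case tray.

```bash
cat >> h.py <<'E'
def topxy(u,v,z):
    c=bot.calibration('top'); r=np.stack([(np.asarray(u)-c['cx'])/c['fx'],(np.asarray(v)-c['cy'])/c['fy'],np.ones(np.shape(u))],-1)@c['R']
    o=-c['R'].T@c['t']; return o[:2]+r[...,:2]*((z-o[2])/r[...,2])[...,None]
E
python3 - <<'E'
from h import *
z=np.load('pics/top0.npz'); im=z['im'];d=z['d'];hsv=cv2.cvtColor(im,cv2.COLOR_RGB2HSV)
P=cloud('top',d)
m=cv2.inRange(hsv,(100,150,120),(125,255,255)); m[:104]=0;m[235:]=0;m[:,:95]=0;m[:,405:]=0
n,l,s,c=cv2.connectedComponentsWithStats(m)
for i in range(1,n):
    if s[i,4]<15: continue
    v,u=np.where(l==i); q=topxy(u,v,.007); 
    print(c[i].round(1),s[i,4],'rect',cv2.minAreaRect((q*1000).astype(np.float32)),'h',np.median(P[v,u,2]).round(4))
print('heights range table',np.median(P[150:230,260:265,2]))
# things above table
reg=P[104:235,95:405]
for lo,hi in((.018,.033),(.046,.056),(.061,.085)):
    M=np.zeros(d.shape,np.uint8); M[104:240,90:410]=((reg:=P[104:240,90:410])[...,2]>lo)&(reg[...,2]<hi)
    n,l,s,c=cv2.connectedComponentsWithStats(M)
    for i in range(1,n):
        if s[i,4]<12: continue
        v,u=np.where(l==i); q=P[v,u]
        print(lo,c[i].round(1),s[i,4],cv2.minAreaRect((q[:,:2]*1000).astype(np.float32)),np.median(q[:,2]).round(4), q[:,2].max().round(3))
a=cv2.resize(im[175:220,160:235],None,fx=10,fy=10,interpolation=cv2.INTER_CUBIC); cv2.imwrite('pics/c.png',a[:,:,::-1])
E
```

```text
[206.7 136.8] 98 rect ((647.1987915039062, 130.36907958984375), (64.58827209472656, 62.114356994628906), 1.6237918138504028) h 0.0075
[308.  139.4] 145 rect ((645.2742309570312, -171.01898193359375), (82.57383728027344, 48.254150390625), 84.94766998291016) h 0.007
[300.7 197.9] 318 rect ((472.91754150390625, -145.7834930419922), (87.72985076904297, 186.60867309570312), 0.6313885450363159) h 0.007
[120.8 196.3] 140 rect ((468.6792907714844, 369.43670654296875), (61.606719970703125, 61.44971466064453), 17.03494644165039) h 0.0076
[376.  208.4] 144 rect ((443.3406066894531, -366.6685791015625), (81.27757263183594, 84.97781372070312), 0.6010630130767822) h 0.0067
heights range table 0.0008401355542376559
0.018 [244.3 108.2] 14 ((733.3098754882812, 17.948226928710938), (7.406369686126709, 21.49730110168457), 16.108495712280273) 0.0253 0.033
0.018 [250.1 124.7] 131 ((682.4799194335938, 1.9686965942382812), (39.562774658203125, 35.31541061401367), 0.6257875561714172) 0.0227 0.028
0.018 [125.9 152.8] 135 ((591.0469360351562, 354.9169921875), (65.55650329589844, 66.44731903076172), 48.4364509
[... 572 characters left out ...]
39 0.031
0.046 [ 91.  143.8] 13 ((610.69873046875, 446.8030090332031), (20.660423278808594, 5.399938106536865), 4.879373073577881) 0.0529 0.054
0.046 [208.9 196.8] 231 ((464.7244873046875, 112.45074462890625), (56.38387680053711, 58.686737060546875), 83.64712524414062) 0.0527 0.056
0.046 [181.7 199.3] 64 ((456.9804992675781, 188.52345275878906), (39.688411712646484, 38.57597732543945), 1.6146827936172485) 0.0524 0.056
0.061 [180.5 198.9] 112 ((456.26898193359375, 187.31536865234375), (30.549245834350586, 30.42963218688965), 8.912940979003906) 0.0674 0.075
0.061 [207.6 196. ] 137 ((463.922119140625, 113.93009948730469), (16.983007431030273, 52.03068161010742), 0.9478581547737122) 0.0701 0.077
```

View pics/c.png

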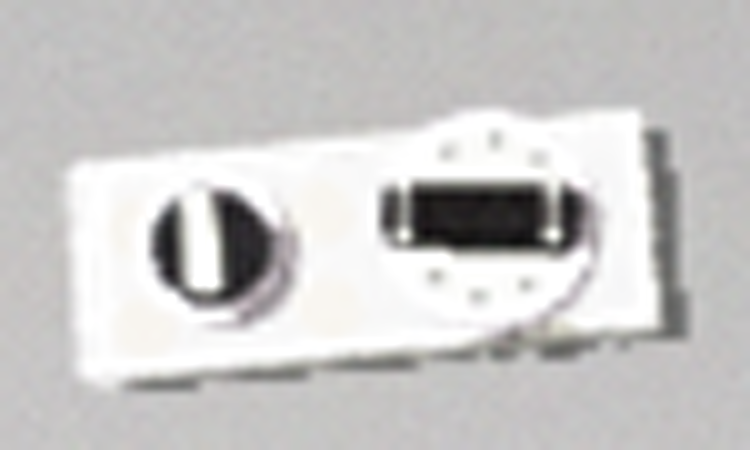

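The parts' sizes and heights fit the given ones: case yaw +6.5°, spool tops at 52 mm, grip and knob where expected. Moving to hover over the knob.

>>> arm_command:
  series:
    - [8.5,[2.45,4.5,0],[0,0,7.3]]
    - [8.5,[2.45,4.5,0],[0,0,7.3]]
    - [8.5,[2.45,4.5,0],[0,0,7.3]]
    - [8.5,[2.45,4.5,0],[0,0,7.3]]
    - [8.5,[2.45,4.5,0],[0,0,7.3]]
    - [8.5,[2.45,4.5,0],[0,0,7.3]]
    - [8.5,[2.45,4.5,0],[0,0,7.3]]
    - [8.5,[2.45,4.5,0],[0,0,7.3]]
    - [8.5,[2.45,4.5,0],[0,0,7.3]]
    - [8.5,[2.45,4.5,0],[0,0,7.3]]
  squeeze: 30

```text
time_s: 1.35
ee_pos: [0.4566, -0.1099, 0.2149]
tool_rot: [[0.998, 0.067, -0.0], [0.067, -0.998, -0.0], [-0.0, -0.0, -1.0]]
force: [1.0, -1.2, 0.3]
width: 0.995
```

>>> arm_command:
  series:
    - [5.5,[0,5,-1],[0,0,0]]
    - [5.5,[0,5,-1],[0,0,0]]
    - [5.5,[0,5,-2],[0,0,0]]
    - [5.5,[0,5,-2],[0,0,0]]
    - [5.5,[0,5,-2],[0,0,0]]
    - [5.5,[0,5,-2],[0,0,0]]
    - [3.5,[0,0,0],[0,0,0]]
    - [3.5,[0,0,0],[0,0,0]]

```text
time_s: 2.35
ee_pos: [0.4559, 0.1883, 0.1149]
tool_rot: [[0.998, 0.064, -0.001], [0.064, -0.998, -0.001], [-0.001, 0.001, -1.0]]
force: [0.8, 0.4, -0.3]
width: 0.411
```

```bash
python3 - <<'E'
from h import *
s=bot.sense(); print(s['ee_pos'],s['width'],s['tool_rot'][:,0])
im,d=shot('scene','s1'); P=cloud('scene',d)
e=s['ee_pos']
m=(np.abs(P[...,:2]-e[:2]).max(-1)<.07)&(P[...,2]>.078)&(P[...,2]<.2)
v,u=np.where(m);print(u.min(),u.max(),v.min(),v.max(),np.sort(P[m][:,2])[:60:6].round(4))
for x0 in (.40,.42,.44,.46,.48,.5):
  k=m&(P[...,0]>x0)&(P[...,0]<x0+.02); print(x0,k.sum(),np.percentile(P[k][:,2],[1,3,10]).round(4) if k.any() else '')
a=cv2.resize(im[130:300,230:400],None,fx=3.5,fy=3.5); cv2.imwrite('pics/d.png',a[:,:,::-1])
E
```

```text
[0.45594981 0.18826413 0.11491622] 0.4112377897411843 [ 9.97946981e-01  6.40402697e-02 -8.16831967e-04]
312 350 175 212 [0.131  0.1343 0.1364 0.1376 0.1392 0.1404 0.1426 0.1435 0.1444 0.1453]
0.4 27 [0.1795 0.1804 0.1823]
0.42 119 [0.1314 0.1336 0.1374]
0.44 1 [0.172 0.172 0.172]
0.46 58 [0.1344 0.136  0.1413]
0.48 79 [0.1388 0.1406 0.1435]
0.5 36 [0.1798 0.1798 0.1804]
```

View pics/d.png

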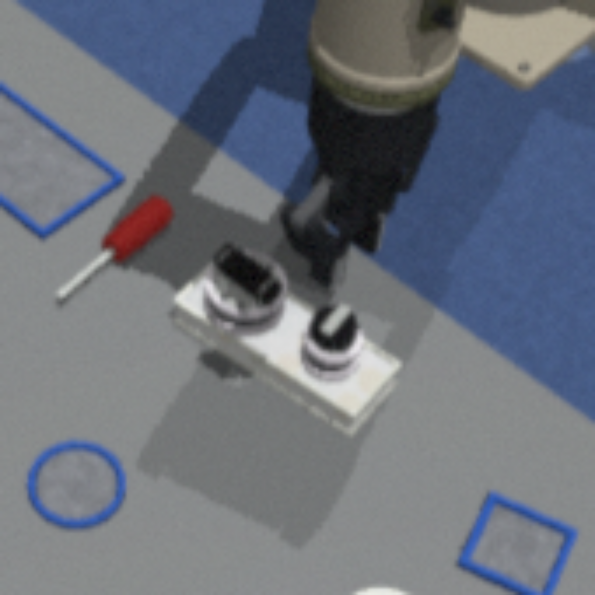

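```bash
python3 - <<'E'
from h import *
c=bot.calibration('scene')
d=np.load('pics/s1.npz')['d'];P=cloud('scene',d)
for X in ([.473,.189,.107],[.473,.189,.12],[.473,.189,.13],[.438,.188,.107],[.438,.188,.13],[.457,.188,.072]):
    q=c['R']@X+c['t']; print(X,(c['fx']*q[0]/q[2]+c['cx']).round(1),(c['fy']*q[1]/q[2]+c['cy']).round(1),q[2].round(3))
for v in range(204,222,2): print(v,[tuple(P[v,u].round(3)) for u in (320,323,326)])
E
```

```text
[0.473, 0.189, 0.107] 322.0 215.5 1.087
[0.473, 0.189, 0.12] 322.5 212.0 1.078
[0.473, 0.189, 0.13] 323.0 209.3 1.07
[0.438, 0.188, 0.107] 331.4 207.3 1.104
[0.438, 0.188, 0.13] 332.5 201.1 1.087
[0.457, 0.188, 0.072] 324.5 220.6 1.121
204 [(np.float64(0.505), np.float64(0.201), np.float64(0.186)), (np.float64(0.5), np.float64(0.205), np.float64(0.185)), (np.float64(0.478), np.float64(0.198), np.float64(0.162))]
206 [(np.float64(0.483), np.float64(0.186), np.float64(0.148)), (np.float64(0.488), np.float64(0.198), np.float64(0.162)), (np.float64(0.477), np.float64(0.199), np.float64(0.154))]
208 [(np.float64(0.484), np.float64(0.188), np.float64(0.142)), (np.float64(0.485), np.float64(0.197), np.float64(0.152)), (np.float64(0.478), np.float64(0.2), np.float64(0.149))]
210 [(np.float64(0.392), np.float64(0.125), np.float64(0.001)), (np.float64(0.484), np.float64(0.197), np.float64(0.144)), (np.float64(0.479), np.float64(0.202), np.float64(0.144))]
212 [(np.float64(0.397), np.float64(0.13), np.float64(0.001)), (np.float64(0.392), np.float64(0.136), np.float64(0.002)), (np.float64(0.385), np.float64(0.14), np.float64(0.0))]
214 [(np.float64(0.399), np.float64(0.132), np.float64(-0.004)), (np.float64(0.396), np.float64(0.14), np.float64(0.001)), (np.float64(0.391), np.float64(0.145), np.float64(0.001))]
216 [(np.float64(0.407), np.float64(0.139), np.float64(0.001)), (np.float64(0.399), np.float64(0.143), np.float64(-0.002)), (np.float64(0.395), np.float64(0.149), np.float64(-0.0))]
218 [(np.float64(0.43), np.float64(0.155), np.float64(0.027)), (np.float64(0.449), np.float64(0.177), np.float64(0.065)), (np.float64(0.449), np.float64(0.185), np.float64(0.073))]
220 [(np.float64(0.458), np.float64(0.176), np.float64(0.064)), (np.float64(0.454), np.float64(0.181), np.float64(0.065)), (np.float64(0.454), np.float64(0.19), np.float64(0.074))]
```

```bash
python3 - <<'E'
from h import *
z=np.load('pics/s1.npz');im=z['im'];P=cloud('scene',z['d'])
print(im[200:224,316:332].mean(-1).astype(int))
print((P[200:224,316:332,2]*1000).astype(int))
E
```

```text
[[ 23  19  17  13  24  27  29  26  27  28  24  23  33  56  92  79]
 [ 26  23  27  22  24  24  26  26  25  31  30  30  41  76 112 106]
 [ 29  27  25  22  29  29  25  31  24  25  31  35  54  91 117 116]
 [ 49  37  26  22  21  28  24  32  28  31  39  56  79  98 115 120]
 [ 65  52  39  27  24  28  30  34  25  37  70  83  90 109 117 119]
 [ 61  60  48  28  22  22  27  33  27  49  83  94  94 113 118 118]
 [ 62  59  50  25  26  27  28  20  36  58  87  96  91 114 119 119]
 [ 61  62  47  26  23  26  26  19  38  67  90  99  95 117 120 120]
 [ 61  57  40  28  28  24  25  28  43  74  91 101 101 115 117 119]
 [ 60  63  53  42  24  30  18  21  40  81  92  95 101 118 117 116]
 [ 65  65  59  59  50  31  31  27  46  82  94  95 108 119 118 118]
 [ 76  65  62  66  57  49  38  35  65  90 104 103 116 119 118 117]
 [ 81  75  69  65  65  63  59  55  78  95 112 114 118 117 118 118]
 [ 80  83  81  73  78  72  63  63  75  89 114 117 117 117 117 117]
 [ 85  84  85  82  82  81  76  75  74 103 115 118 117 120 119 119]
 [ 98  86  81  82  79  82  83  79  89 114 115 117 118 116 116 117]
 [124 112  94  86  84  84  8
[... 1417 characters left out ...]
   0   0   1  -2   0   0  -1]
 [  3   1   0   4  -4   0   1   0  -1   1   0  -1   2   0   0   0]
 [  0   0  -1   0   0   2  -1   0   1   1   1   3   1   1   6   0]
 [ 24  23   0   1   0   0   1  -2   0   0   0  68   0   0   0  -2]
 [ 22  25  22   4   0  -3  65  66  64  66  68  72  71  71   1  -2]
 [ 21  19  23  26  27  62  65  65  62  67  72  70  71  69   1  -1]
 [ 18  24  23  23  63  64  66  63  65  69  71  72  70  70  61  -1]
 [ 24  25  22  63  64  68  64  65  72  71  73  73  70  64  65  65]
 [ 24  24  24  60  65  67  64  69  73  68  68  70  65  63  67  69]
 [ 18  22  55  62  64  66  70  70  71  71  69  62  63  66  66  62]
 [ 21  53  53  65  63  65  71  71  67  70  67  69  65  65  65  64]]
```

The visible fingertip reads about 135 mm high with the TCP at 115 mm, though the text would put it at 107 mm. I'll descend part way and check again.

>>> arm_command:
  series:
    - [5.5,[0,0,0],[0,0,0]]
    - [5.5,[0,0,0],[0,0,0]]
    - [5.5,[0,0,-2],[0,0,0]]
    - [5.5,[0,0,-2],[0,0,0]]
    - [5.5,[0,0,0],[0,0,0]]
    - [5.5,[0,0,0],[0,0,0]]

```text
time_s: 3.15
ee_pos: [0.4568, 0.1883, 0.0761]
tool_rot: [[0.998, 0.063, 0.001], [0.063, -0.998, 0.0], [0.001, -0.0, -1.0]]
force: [0.2, 0.6, 0.2]
width: 0.643
```

```bash
python3 - <<'E'
from h import *
s=bot.sense(); print(s['ee_pos'],s['width'],s['force'])
im,d=shot('scene','s2'); P=cloud('scene',d)
print((P[204:226,312:336,2]*1000).astype(int))
print((P[204:226:3,312:336:3,0]*1000).astype(int))
a=cv2.resize(im[185:245,295:365],None,fx=9,fy=9,interpolation=cv2.INTER_CUBIC); cv2.imwrite('pics/e.png',a[:,:,::-1])
E
```

```text
[0.45682762 0.18828966 0.07609906] 0.6425383245897247 [0.16803434 0.60677117 0.24899835]
[[194 194 194 198 197 197 197 195 186 160 165 168 166 164 168 171 171 170
  166 105 106 107 109 112]
 [191 191 195 194 195 196 194 192 188 161 161 162 165 166 168 170 168 167
  161 101 102 104 107 110]
 [187 188 193 193 195 192 194 188 183  -1 163 163 161 164 165 167 165 159
    0  95  99  98 102 106]
 [181 183 186 189 193 191 185 182   0   1   2 160 161 164 166 166 158  -2
    0   0  95  98  99  98]
 [176 175 180 185 189 187 183 180  -2   2  -1 159 160 161 161  -2   0   0
    1   0  -1   0  98  98]
 [173 176 181 180 186 184 180 176 145   3 152 155 156 153 150   5  -1   0
    0   0  -1   1   2  -1]
 [168 170 172 175 180 179 175 168 145 145 150 150 154 150   0   0   1  -1
    0   2   3  -1   1   0]
 [151 168 170 172 174 174 175 168 145 145 153 152 149 145  -1   0   1   2
    0  -1   2   3   1   0]
 [151 153 165 169 170 171 167 163 162 146 147 146 144  -1   0  -1   0   3
    1  -2   0  -1   1   0]
 [148 150 153 162 167 165 163 160 153 144 142 144 138   0  -3   0   0   0
    0   0   0   0  -1  -1]
 
[... 792 characters left out ...]
1   1   1   0]
 [ 18  21  23  21  23 106 110 108 106 109 105  72  72  71  69  64  66  66
   65  62  62   2   2   2]
 [ 23  22  22  22  19  52 105 102  98 104 101  73  69  71  68  66  63  66
   67  67  61   0  -1   0]
 [ 24  22  24  25  19  50  53  61  96 100  64  67  71  64  64  68  63  64
   61  67  51   3   1   0]
 [ 19  23  21  24  20  51  51  58  57  63  65 962  68  64  68  64  64  65
   65  63  52  51  -1   1]]
[[523 521 516 485 484 483 475 427]
 [521 521 514 382 487 486 364 428]
 [518 518 513 488 489 377 372 364]
 [511 516 511 494 485 384 380 374]
 [436 512 511 489 481 440 387 383]
 [444 494 493 488 452 447 440 388]
 [448 444 496 490 461 451 446 398]
 [456 453 465 467 465 458 453 438]]
```

View pics/e.png

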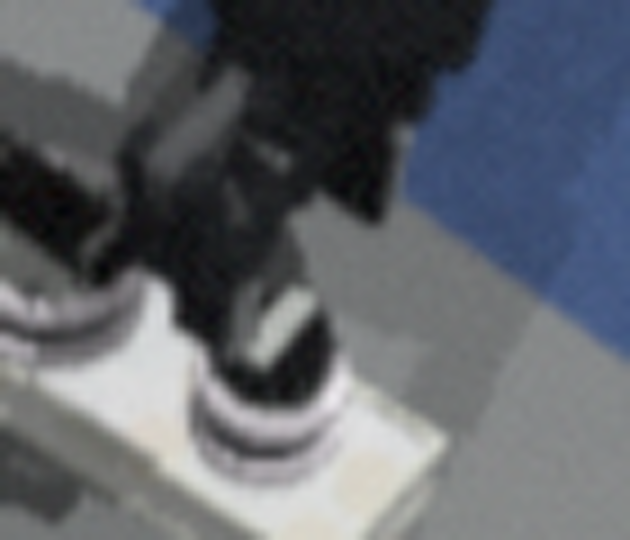

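Camera shows the tips about 20 mm above the reported TCP. Descending beside the knob is safe under either reading with this opening, so I'll go down and look again.

>>> arm_command:
  series:
    - [5.5,[0,0,-1],[0,0,0]]
    - [5.5,[0,0,-1],[0,0,0]]
    - [5.5,[0,0,-0.6],[0,0,0]]
    - [5.5,[0,0,-0.6],[0,0,0]]
    - [5.5,[0,0,0],[0,0,0]]

```text
time_s: 3.82
ee_pos: [0.4557, 0.1883, 0.0425]
tool_rot: [[0.998, 0.063, -0.001], [0.063, -0.998, -0.0], [-0.001, 0.0, -1.0]]
force: [0.3, 0.3, 0.3]
width: 0.645
```

```bash
python3 - <<'E'
from h import *
s=bot.sense(); print(s['ee_pos'],s['width'],s['force'])
im,d=shot('scene','s3'); P=cloud('scene',d)
print((P[206:236,310:336,2]*1000).astype(int))
a=cv2.resize(im[185:245,295:365],None,fx=9,fy=9,interpolation=cv2.INTER_CUBIC); cv2.imwrite('pics/f.png',a[:,:,::-1])
E
```

```text
[0.455739   0.18830636 0.04246703] 0.6453145945596968 [0.28870923 0.27802658 0.31607697]
[[ 52   0   0   4   3 168 168 165 165 166 165 167 169 169 169 165 157 156
  155 156 159 162 156 151  98 101]
 [ 52   0   0   0 166 164 166 166 165 167 167 164 166 164 162 159 156 150
  155 153 156 157 154  96  99 100]
 [166 166   1 165 165 163 167 168 166 162   4 163 163 161 155 152 149 150
  151 153 150 142  91  93  94  95]
 [160 163 164 162 162 164 162 165 164 158 128  -3 151 152 150 148 146 145
  148 149 144  83  87  91  92  92]
 [164 164 166 166 165 164 165 162 158 131 127 126 129  -1 141 144 142 147
  148 144 137  83  85  83  86  91]
 [165 164 167 164 168 164 158 159 154 134 130 131 128 131   2  -4 144 143
  143 140  72  78  75  83  86  85]
 [162 162 164 163 163 164 167 166 149 131 131 135 131 129 130 127 141 143
  143 136  72  79  78  79  84  86]
 [161 163 162 162 164 165 165 166 163 125 130 132 133 131 130 139 138 138
  135 128  68  68  73  76  76  82]
 [155 159 160 160 164 163 164 166 161 154 125 128 130 130 133 133 134 136
  130 962  63  66  68  77 962  77]
 [150 152 157 160 162 163 163 
[... 1559 characters left out ...]
52  55  55
   55  50  53  49  51  22  23  23]
 [ 21  22  23  22  24  71  74  77  75  70  73  71  54  52  50  53  51  52
   47  50  50  53  47  20  21  21]
 [ 22  20  18  21  24  23  67  72  70  71  70  68  48  52  53  53  52  52
   50  54  51  50  32  24  23  22]
 [ 26  23  22  22  25  23  33  33  64  64  68  47  49  50  50  52  52  51
   49  51  48  31  32  21  26  20]
 [ 23  22  20  23  23  23  30  34  31  33  38  39  42  45  49  49  47  46
   45  38  33  34  28  22  26  22]
 [ 27  23  25  22  22  20  23  29  31  33  35  32  36  36  36  41  36  35
   36  29  30  33  21  24  19  24]
 [ 25  22  27  21  24  22  22  23  28  35  31  33  35  30  33  35  33  33
   32  31  32  25  22  22  21  19]]
```

View pics/f.png

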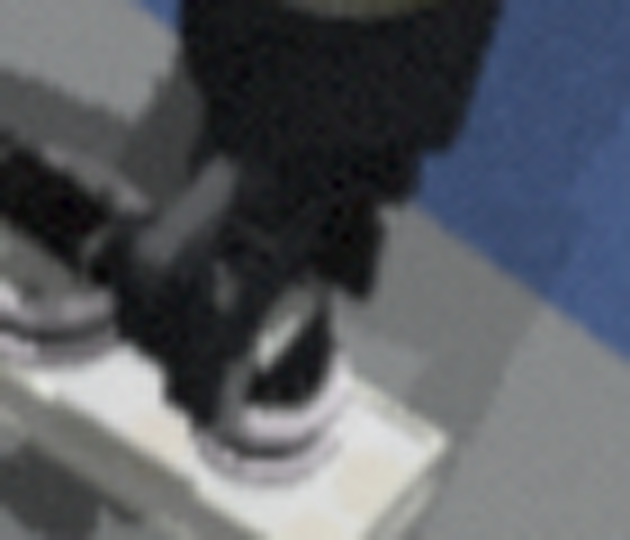

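The tip is at about 63 mm and level with the knob's upper half, so tip ≈ TCP + 20 mm. I'll go 6 mm lower and close gently. The width reading will tell knob (0.375) from spool (0.49).

>>> arm_command:
  series:
    - [5.5,[0.05,-0.1,-0.6],[0,0,0]]
    - [3,[0,0,0],[0,0,0]]
    - [2.5,[0,0,0],[0,0,0]]
    - [2.5,[0,0,0],[0,0,0]]
    - [2.5,[0,0,0],[0,0,0]]
  squeeze: 25

```text
time_s: 4.5
ee_pos: [0.4568, 0.1875, 0.0373]
tool_rot: [[0.998, 0.063, 0.0], [0.063, -0.998, 0.0], [0.0, -0.0, -1.0]]
force: [0.1, -0.4, 0.6]
width: 0.36
```

>>> arm_command:
  series:
    - [2.5,[0,0,0.5],[0,0,0]]
    - [2.5,[0,0,1],[0,0,0]]
    - [2.5,[0,0,2],[0,0,0]]
    - [2.5,[0,0,2],[0,0,0]]
    - [2.5,[0,0,0],[0,0,0]]

```text
time_s: 5.12
ee_pos: [0.4586, 0.188, 0.0947]
tool_rot: [[0.998, 0.063, 0.004], [0.063, -0.998, 0.001], [0.005, -0.001, -1.0]]
force: [1.0, -0.1, -0.2]
width: 0.358
```

```bash
python3 - <<'E'
from h import *
s=bot.sense(); print(s['ee_pos'],s['width'],s['force'])
im,d=shot('scene','s4')
a=cv2.resize(im[160:250,280:380],None,fx=7,fy=6.5,interpolation=cv2.INTER_CUBIC); cv2.imwrite('pics/g.png',a[:,:,::-1])
E
```

```text
[0.45860879 0.18799161 0.09473168] 0.35819551632705515 [ 0.95681556 -0.08288636 -0.1693445 ]
```

View pics/g.png

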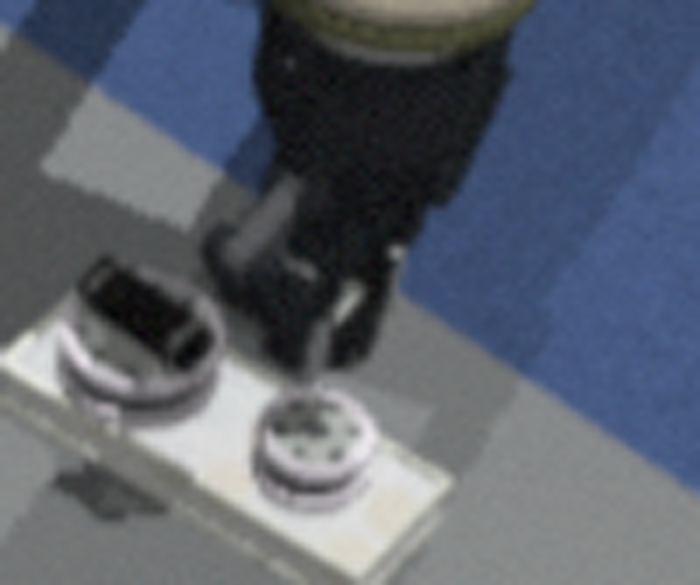

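The knob is lifted cleanly. Carrying it to the square tray.

>>> arm_command:
  series:
    - [2.5,[0.2,3,0],[0,0,0]]
    - [2.5,[0.2,3.2,0],[0,0,0]]
    - [2.5,[0.3,4,0],[0,0,0]]
    - [2.5,[0.3,4,0],[0,0,0]]
    - [2.5,[0.2,3,0],[0,0,0]]
    - [2.5,[0,1,-2],[0,0,0]]
    - [2.5,[0,0,-3],[0,0,0]]
    - [2.5,[0,0,-2],[0,0,0]]
    - [2.5,[0,0,-1],[0,0,0]]
    - [2.5,[0,0,0],[0,0,0]]

```text
time_s: 6.42
ee_pos: [0.4683, 0.3686, 0.0112]
tool_rot: [[0.998, 0.062, -0.001], [0.062, -0.998, -0.001], [-0.002, 0.001, -1.0]]
force: [0.9, 0.0, 0.6]
width: 0.363
```

```bash
python3 - <<'E'
from h import *
s=bot.sense(); print(s['ee_pos'],s['width'],s['force'])
im,d=shot('scene','s5')
a=cv2.resize(im[230:330,320:440],None,fx=6,fy=6,interpolation=cv2.INTER_CUBIC); cv2.imwrite('pics/i.png',a[:,:,::-1])
E
```

```text
[0.46828584 0.36857689 0.01118224] 0.3632571347104982 [0.86748558 0.01425195 0.61139254]
```

View pics/i.png

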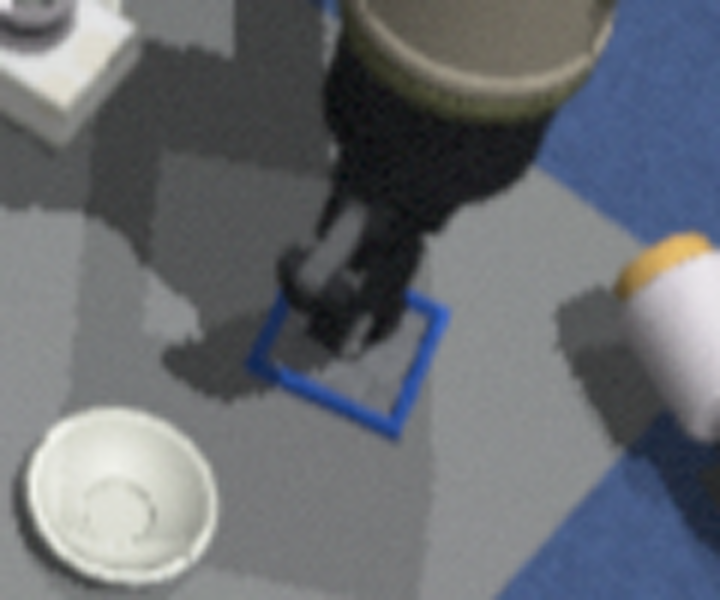

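The knob hangs over the tray, about 23 mm above its floor. Lowering it.

>>> arm_command:
  series:
    - [2.5,[0,0,-1],[0,0,0]]
    - [2.5,[0,0,-0.6],[0,0,0]]
    - [2.5,[0,0,-0.5],[0,0,0]]
    - [2.5,[0,0,0],[0,0,0]]

```text
time_s: 6.98
ee_pos: [0.4684, 0.3692, -0.0094]
tool_rot: [[0.998, 0.063, -0.001], [0.063, -0.998, -0.001], [-0.001, 0.001, -1.0]]
force: [-0.6, 0.8, 0.3]
width: 0.359
```

>>> arm_command:
  series:
    - [3.6,[0,0,0],[0,0,0]]
    - [4.2,[0,0,0],[0,0,0]]
    - [4.4,[0,0,0.5],[0,0,0]]
    - [4.4,[0,0,2],[0,0,0]]
    - [4.4,[0,0,4],[0,0,0]]
    - [4.4,[0,-3,4],[0,0,0]]
    - [4.4,[0,-5,1],[0,0,-1]]
    - [4.4,[0,-5,0],[0,0,-1]]
    - [4.4,[0,-5,0],[0,0,-1]]
    - [4.4,[0,-4,0],[0,0,0]]

```text
time_s: 8.22
ee_pos: [0.4693, 0.1478, 0.1082]
tool_rot: [[1.0, 0.01, 0.003], [0.01, -1.0, 0.0], [0.003, -0.0, -1.0]]
force: [0.9, -0.3, -0.1]
width: 0.517
```

>>> arm_command:
  series:
    - [4.4,[-0.4,-3.5,0],[0,0,0]]
    - [4.4,[0,0,0],[0,0,0]]
    - [4.4,[0,0,-2],[0,0,0]]
    - [4.4,[0,0,-2],[0,0,0]]
    - [4.4,[0,0,0],[0,0,0]]

```text
time_s: 8.85
ee_pos: [0.4637, 0.1151, 0.0656]
tool_rot: [[1.0, 0.011, -0.002], [0.011, -1.0, 0.0], [-0.002, -0.0, -1.0]]
force: [-0.9, 0.2, -0.3]
width: 0.516
```

```bash
python3 - <<'E'
from h import *
s=bot.sense(); print(s['ee_pos'],s['width'],s['force'],s['tool_rot'][:2,0])
im,d=shot('scene','s6'); P=cloud('scene',d)
m=(np.abs(P[...,0]-.469)<.04)&(np.abs(P[...,1]-.369)<.04)&(P[...,2]>.013); q=P[m]
print(len(q),cv2.minAreaRect((q[:,:2]*1000).astype(np.float32)),np.percentile(q[:,2],[10,50,98]))
im,d=shot('top','t6'); P=cloud('top',d)
m=(np.abs(P[...,0]-.469)<.03)&(np.abs(P[...,1]-.369)<.03)&(P[...,2]>.013); q=P[m]
print(len(q),cv2.minAreaRect((q[:,:2]*1000).astype(np.float32)),np.percentile(q[:,2],[10,50,98]))
E
```

```text
[0.46373033 0.1150809  0.06560498] 0.5155664551483848 [-0.92964092  0.21446159 -0.33845929] [0.99993329 0.01133986]
145 ((468.1365661621094, 370.86138916015625), (31.576704025268555, 30.152820587158203), 37.99930953979492) [0.0144274  0.01728219 0.02503832]
102 ((469.767578125, 369.09765625), (29.522825241088867, 29.816198348999023), 66.25479888916016) [0.01489273 0.01859198 0.02536683]
```

The knob sits centred in its tray and upright. Now the grip.

>>> arm_command:
  series:
    - [4.4,[0,-0.1,-1.3],[0,0,0]]
    - [4.4,[0,0,-1.3],[0,0,0]]
    - [3,[0,0,-0.1],[0,0,0]]
    - [1,[0,0,0],[0,0,0]]
    - [1,[0,0,0],[0,0,0]]
    - [1,[0,0,0],[0,0,0]]
    - [1,[0,0,0],[0,0,0]]

```text
time_s: 9.82
ee_pos: [0.465, 0.1134, 0.0394]
tool_rot: [[1.0, 0.011, 0.0], [0.011, -1.0, 0.0], [0.0, -0.0, -1.0]]
force: [0.7, 0.4, -0.3]
width: 0.206
```

>>> arm_command:
  series:
    - [1,[0,0,0.5],[0,0,0]]
    - [1,[0,0,1.5],[0,0,0]]
    - [1,[0,0,3],[0,0,0]]
    - [1,[1,-1.4,1],[0,0,-1]]
    - [1,[2,-3,0],[0,0,-1]]
    - [1,[3,-5,0],[0,0,-1]]
    - [1,[3,-5,0],[0,0,-1]]
    - [1,[3,-5,0],[0,0,-1]]
    - [1,[3,-5,0],[0,0,-1]]
    - [1,[2,-3,0],[0,0,0]]

```text
time_s: 11.08
ee_pos: [0.6356, -0.1647, 0.099]
tool_rot: [[0.995, -0.097, 0.0], [-0.097, -0.995, -0.001], [0.0, 0.001, -1.0]]
force: [0.3, 0.7, -0.1]
width: 0.2
```

>>> arm_command:
  series:
    - [1,[1,-1,0],[0,0,0]]
    - [1,[0,0,-3],[0,0,0]]
    - [1,[0,0,-3],[0,0,0]]
    - [1,[0,0,-2],[0,0,0]]
    - [1,[0,0,0],[0,0,0]]
    - [1,[0,0,0],[0,0,0]]

```text
time_s: 11.82
ee_pos: [0.6456, -0.1711, 0.0205]
tool_rot: [[0.996, -0.094, 0.002], [-0.094, -0.996, -0.001], [0.002, 0.0, -1.0]]
force: [0.5, -0.5, -0.1]
width: 0.203
```

```bash
python3 - <<'E'
from h import *
s=bot.sense(); print(s['ee_pos'],s['width'],s['force'],s['tool_rot'][:2,0])
im,d=shot('scene','s7')
a=cv2.resize(im[120:240,120:240],None,fx=5,fy=5,interpolation=cv2.INTER_CUBIC); cv2.imwrite('pics/j.png',a[:,:,::-1])
E
```

```text
[ 0.64562178 -0.17107049  0.02045517] 0.2030087537970488 [ 0.54628727 -0.53778821 -0.11842277] [ 0.99557162 -0.09399242]
```

View pics/j.png

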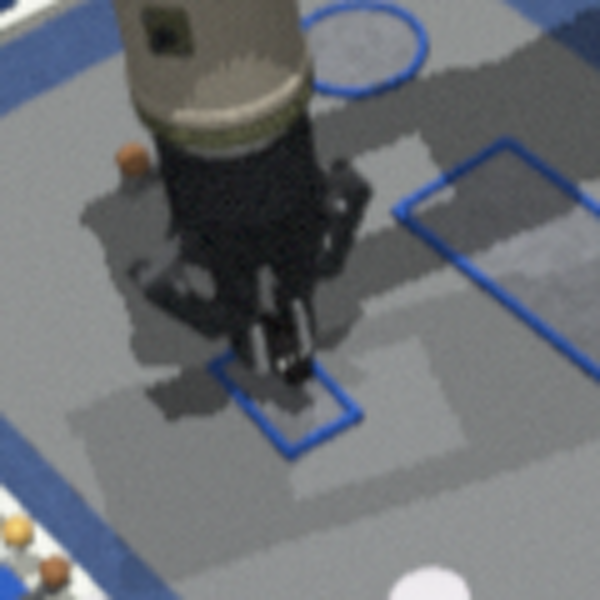

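>>> arm_command:
  series:
    - [1,[0,0,-1.5],[0,0,0]]
    - [1,[0,0,-0.9],[0,0,0]]
    - [1,[0,0,-0.4],[0,0,0]]
    - [1,[0,0,0],[0,0,0]]
    - [2.2,[0,0,0],[0,0,0]]
    - [2.8,[0,0,0],[0,0,0]]
    - [2.8,[0,0,0.5],[0,0,0]]
    - [2.8,[0,0,2],[0,0,0]]
    - [2.8,[0,0,4],[0,0,0]]
    - [2.8,[0,0,4],[0,0,0]]

```text
time_s: 13.12
ee_pos: [0.645, -0.1707, 0.0989]
tool_rot: [[0.996, -0.094, 0.001], [-0.094, -0.996, -0.0], [0.001, 0.0, -1.0]]
force: [0.4, 0.3, -0.1]
width: 0.328
```

```bash
python3 - <<'E'
from h import *
s=bot.sense(); print(s['ee_pos'],s['width'],s['force'],s['tool_rot'][:2,0])
for n in('scene','top'):
    im,d=shot(n,n+'8'); P=cloud(n,d)
    m=(np.abs(P[...,0]-.645)<.04)&(np.abs(P[...,1]+.171)<.05)&(P[...,2]>.013)&(P[...,2]<.05); q=P[m]
    print(len(q),cv2.minAreaRect((q[:,:2]*1000).astype(np.float32)) if len(q) else 0,np.percentile(q[:,2],[10,50,98]) if len(q) else 0)
    for lo,hi,x,y in((.046,.056,.457,.188),(.046,.056,.465,.113),(.018,.032,.461,.151)):
        m=(np.abs(P[...,0]-x)<.045)&(np.abs(P[...,1]-y)<(.04 if lo>.03 else .1))&(P[...,2]>lo)&(P[...,2]<hi)
        mm=m.astype(np.uint8); k,l,st,c=cv2.connectedComponentsWithStats(mm); i=1+st[1:,4].argmax() if k>1 else 0
        q=P[l==i]; r=cv2.minAreaRect((q[:,:2]*1000).astype(np.float32)); print(n,len(q),r,'med z',np.median(q[:,2]))
# dish circle
im=np.load('pics/top0.npz')['im'];hsv=cv2.cvtColor(im,cv2.COLOR_RGB2HSV);m=cv2.inRange(hsv,(100,120,100),(125,255,255))
for(u0,v0) in((207,137),(376,208)):
    v,u=np.where(m>0); k=np.hypot(u-u0,v-v0)<19; q=topxy(u[k],v[k],.007); A=np.c_[2*q,np.ones(len(q))]; w=np.linalg.lstsq(A,(q**2).sum(1),rcond=None)[0]; print('circle',w[:2],np.sqrt(w[2]+w[0]**2+w[1]**2))
E
```

```text
[ 0.64499623 -0.17065396  0.0989455 ] 0.3282278312879997 [ 0.36045237  0.28616649 -0.12364897] [ 0.99558663 -0.0938415 ]
113 ((644.81982421875, -166.90359497070312), (58.548519134521484, 18.754962921142578), 86.53230285644531) [0.01553617 0.01903975 0.0244248 ]
scene 196 ((454.0974426269531, 190.24905395507812), (41.56354904174805, 39.263057708740234), 22.00583267211914) med z 0.05135197254115387
scene 360 ((462.343994140625, 113.59772491455078), (62.1467170715332, 55.75871658325195), 44.00974655151367) med z 0.05138351453139402
scene 714 ((459.0809326171875, 152.08517456054688), (62.65564727783203, 160.5040283203125), 6.511308193206787) med z 0.023369833270692655
0 0 0
top 167 ((456.8198547363281, 188.2344512939453), (39.24469757080078, 38.95160675048828), 2.1949782371520996) med z 0.052786262324008064
top 356 ((464.6890869140625, 113.29766845703125), (58.92997360229492, 57.62832260131836), 67.09270477294922) med z 0.05277166021672797
top 638 ((460.8000183105469, 151.6207275390625), (60.67354202270508, 160.6591033935547), 6.48893404006958) med z 0.024513255036234242
circle [0.64799354 0.13131793] 0.031030687690004582
circle [ 0.44321688 -0.36625474] 0.040917336513901004
```

Grip placed (4 mm off centre). Now the large spool.

>>> arm_command:
  series:
    - [8.5,[-1,1.4,0],[0,0,1]]
    - [8.5,[-2,3,0],[0,0,2]]
    - [8.5,[-3,5,0],[0,0,2]]
    - [8.5,[-3,5,0],[0,0,2]]
    - [8.5,[-3,5,0],[0,0,2]]
    - [8.5,[-3,5,0],[0,0,2]]
    - [8.5,[-2,3,0],[0,0,1]]
    - [8.5,[-1,1,-2],[0,0,0]]
    - [8.5,[0,0,-2],[0,0,0]]
    - [8.5,[0,0,0],[0,0,0]]

```text
time_s: 14.48
ee_pos: [0.4636, 0.1135, 0.0556]
tool_rot: [[0.993, 0.116, -0.002], [0.116, -0.993, -0.0], [-0.002, 0.0, -1.0]]
force: [-0.1, 0.0, 0.3]
width: 0.996
```

```bash
python3 - <<'E'
from h import *
s=bot.sense(); print(s['ee_pos'],s['width'],s['force'],s['tool_rot'][:2,0])
im,d=shot('scene','s9'); P=cloud('scene',d)
e=s['ee_pos'];m=(np.abs(P[...,0]-e[0]-.045)<.03)&(np.abs(P[...,1]-e[1])<.016)&(P[...,2]>.056)&(P[...,2]<.15)
q=P[m]; print(len(q),np.sort(q[:,2])[:20].round(3))
E
```

```text
[0.46361944 0.11349747 0.0556286 ] 0.9956816241843566 [-0.11895069  0.00118615  0.27659589] [0.99328082 0.1157129 ]
115 [0.088 0.09  0.09  0.092 0.093 0.094 0.094 0.094 0.094 0.095 0.095 0.095
 0.095 0.096 0.096 0.099 0.099 0.099 0.1   0.1  ]
```

>>> arm_command:
  series:
    - [8.5,[0.1,0,-2],[0,0,0]]
    - [8.5,[0,0,-2],[0,0,0]]
    - [8.5,[0,0,-0.8],[0,0,0]]
    - [6.5,[0,0,0],[0,0,0]]
    - [5,[0,0,0],[0,0,0]]
    - [5,[0,0,0],[0,0,0]]
    - [5,[0,0,0],[0,0,0]]
  squeeze: 35

```text
time_s: 15.4
ee_pos: [0.4669, 0.1135, 0.0095]
tool_rot: [[0.993, 0.115, 0.002], [0.115, -0.993, 0.0], [0.002, 0.0, -1.0]]
force: [-1.9, -1.2, 6.2]
width: 0.685
```

>>> arm_command:
  series:
    - [5,[0,0,0.3],[0,0,0]]
    - [5,[0,0,0.7],[0,0,0]]
    - [5,[0,0,1.5],[0,0,0]]
    - [5,[0,0,2.5],[0,0,0]]
    - [5,[0,0,2.5],[0,0,0]]
    - [5,[0,0,0],[0,0,0]]

```text
time_s: 16.15
ee_pos: [0.4681, 0.1138, 0.0864]
tool_rot: [[0.993, 0.115, 0.006], [0.115, -0.993, 0.001], [0.006, -0.0, -1.0]]
force: [-0.1, -0.9, -1.0]
width: 0.688
```

```bash
python3 - <<'E'
from h import *
s=bot.sense(); print(s['ee_pos'],s['width'],s['force'],s['tool_rot'][:2,0])
im,d=shot('scene','s10')
a=cv2.resize(im[150:260,240:360],None,fx=5.5,fy=5.5,interpolation=cv2.INTER_CUBIC); cv2.imwrite('pics/k.png',a[:,:,::-1])
E
```

```text
[0.46809542 0.11375779 0.08639074] 0.688381902853348 [-0.08994452 -0.87706495 -1.04875857] [0.99332325 0.115224  ]
```

View pics/k.png

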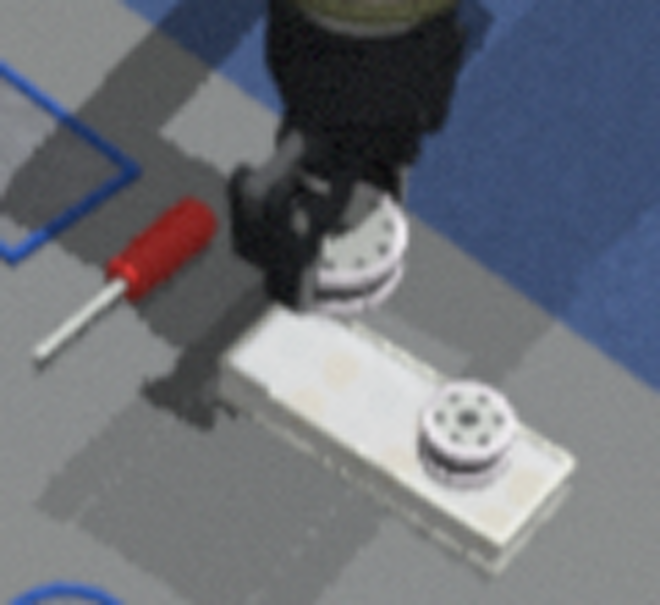

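```bash
python3 - <<'E'
from h import *
d=np.load('pics/s10.npz')['d']; P=cloud('scene',d)
m=(P[...,0]>.494)&(P[...,0]<.53)&(np.abs(P[...,1]-.117)<.014)&(P[...,2]>.06)&(P[...,2]<.15)
q=P[m];o=np.argsort(q[:,2])[:25:2]; print(q[o].round(3))
m=(P[...,0]>.43)&(P[...,0]<.50)&(P[...,1]>.125)&(P[...,1]<.15)&(P[...,2]>.06)&(P[...,2]<.15)
q=P[m];o=np.argsort(q[:,2]); print(q[o][::12].round(3))
E
```

```text
[[0.494 0.129 0.107]
 [0.499 0.126 0.108]
 [0.507 0.11  0.112]
 [0.5   0.127 0.114]
 [0.505 0.125 0.115]
 [0.5   0.13  0.116]
 [0.508 0.115 0.117]
 [0.509 0.125 0.119]
 [0.499 0.126 0.119]
 [0.509 0.112 0.12 ]
 [0.511 0.12  0.12 ]
 [0.507 0.12  0.12 ]
 [0.502 0.125 0.121]]
[[0.475 0.141 0.101]
 [0.471 0.142 0.106]
 [0.493 0.127 0.107]
 [0.475 0.137 0.109]
 [0.465 0.143 0.11 ]
 [0.488 0.129 0.112]
 [0.476 0.14  0.116]
 [0.49  0.13  0.123]
 [0.495 0.128 0.125]
 [0.468 0.138 0.126]
 [0.465 0.141 0.127]
 [0.452 0.136 0.127]
 [0.456 0.133 0.128]
 [0.492 0.131 0.128]
 [0.467 0.137 0.129]
 [0.462 0.138 0.129]
 [0.472 0.125 0.13 ]
 [0.459 0.139 0.131]]
```

>>> arm_command:
  series:
    - [5,[0,-1.5,0],[0,0,0]]
    - [5,[-0.2,-3.5,0],[0,0,0]]
    - [5,[-0.3,-5,0],[0,0,0]]
    - [5,[-0.4,-5.5,0],[0,0,0]]
    - [5,[-0.4,-5.5,0],[0,0,0]]
    - [5,[-0.4,-5.5,0],[0,0,0]]
    - [5,[-0.3,-5.5,0],[0,0,0]]
    - [5,[-0.3,-5.5,0],[0,0,0]]
    - [5,[-0.1,-5.5,0],[0,0,0]]
    - [5,[0,-5,0],[0,0,0]]

```text
time_s: 17.45
ee_pos: [0.4398, -0.3687, 0.0816]
tool_rot: [[0.993, 0.114, -0.002], [0.114, -0.993, 0.001], [-0.002, -0.002, -1.0]]
force: [0.9, 0.2, -0.5]
width: 0.682
```

>>> arm_command:
  series:
    - [5,[0,0,-2],[0,0,0]]
    - [5,[0,0,-2],[0,0,0]]
    - [5,[0,0,-2],[0,0,0]]
    - [5,[0,0,-1],[0,0,0]]
    - [5,[0,0,0],[0,0,0]]
    - [5,[0,0,0],[0,0,0]]

```text
time_s: 18.2
ee_pos: [0.4425, -0.3668, 0.014]
tool_rot: [[0.993, 0.116, 0.001], [0.116, -0.993, -0.001], [0.001, 0.001, -1.0]]
force: [-0.2, -1.1, -0.3]
width: 0.687
```

>>> arm_command:
  series:
    - [5,[0.05,0,-1.3],[0,0,0]]
    - [5,[0,0,-0.9],[0,0,0]]
    - [5,[0,0,-0.4],[0,0,0]]
    - [5,[0,0,0],[0,0,0]]

```text
time_s: 18.7
ee_pos: [0.4421, -0.3665, -0.0131]
tool_rot: [[0.993, 0.115, -0.0], [0.115, -0.993, 0.0], [-0.0, -0.0, -1.0]]
force: [-0.4, -0.3, -1.8]
width: 0.686
```

>>> arm_command:
  series:
    - [6.4,[0,0,0],[0,0,0]]
    - [7.2,[0,0,0],[0,0,0]]
    - [7.2,[0,0,0.5],[0,0,0]]
    - [7.2,[0,0,2],[0,0,0]]
    - [7.2,[0,0,4],[0,0,0]]
    - [7.2,[0,0,4],[0,0,0]]
    - [7.2,[0,2.5,0],[0,0,0]]
    - [7.2,[0.2,5,0],[0,0,0]]
    - [7.2,[0.2,6,0],[0,0,0]]
    - [7.2,[0.2,6,0],[0,0,0]]

```text
time_s: 19.95
ee_pos: [0.4487, -0.1704, 0.0941]
tool_rot: [[0.993, 0.114, 0.002], [0.114, -0.993, -0.001], [0.002, 0.001, -1.0]]
force: [0.9, 0.0, -0.3]
width: 0.841
```

>>> arm_command:
  series:
    - [7.2,[0.2,6,0],[0,0,0]]
    - [7.2,[0.2,6,0],[0,0,0]]
    - [7.2,[0.2,6,0],[0,0,0]]
    - [7.2,[0.2,6,0],[0,0,0]]
    - [7.2,[0.2,6,0],[0,0,0]]
    - [7.2,[0,6,0],[0,0,0]]
    - [7.2,[0,0,-2],[0,0,0]]
    - [7.2,[0,0,-2],[0,0,0]]
    - [7.2,[0,0,0],[0,0,0]]

```text
time_s: 21.08
ee_pos: [0.4573, 0.1884, 0.052]
tool_rot: [[0.993, 0.116, -0.002], [0.116, -0.993, -0.001], [-0.002, 0.0, -1.0]]
force: [0.1, 0.5, -0.4]
width: 0.84
```

```bash
cat > chk.py <<'E'
from h import *
import sys
s=bot.sense(); print(s['ee_pos'],s['width'],s['force'],s['tool_rot'][:2,0])
def chk(x,y,h,r=.045,tag='k'):
    for n in('scene','top'):
        im,d=shot(n,n+tag); P=cloud(n,d)
        m=(np.hypot(P[...,0]-x,P[...,1]-y)<r)&(P[...,2]>h-.007)&(P[...,2]<h+.008); q=P[m]
        print(n,len(q),cv2.minAreaRect((q[:,:2]*1000).astype(np.float32)) if len(q)>3 else 0,np.percentile(q[:,2],[5,50,98]).round(4) if len(q) else 0)
        if len(q)>8:
            A=np.c_[q[:,:2],np.ones(len(q))]; w=np.linalg.lstsq(A,q[:,2],rcond=None)[0]; print('slope',w[:2].round(3))
E
python3 - <<'E'
from chk import *
chk(.4432,-.3663,.029,tag='L')
E
```

```text
[0.45732507 0.18841546 0.05201973] 0.8404671073878851 [ 0.07477394  0.53578211 -0.44531411] [0.99327747 0.11574481]
scene 213 ((441.6087646484375, -364.14129638671875), (64.03158569335938, 55.844078063964844), 50.625545501708984) [0.0247 0.0281 0.032 ]
slope [-0.005  0.007]
top 355 ((443.13641357421875, -365.414306640625), (57.33150863647461, 58.814788818359375), 26.100662231445312) [0.026  0.0293 0.0331]
slope [ 0.011 -0.013]
```

Large spool is flat and centred. Now the small spool.

>>> arm_command:
  series:
    - [7.2,[0,0,-2],[0,0,0]]
    - [7.2,[0,0,-1.4],[0,0,0]]
    - [7.2,[0,0,-0.7],[0,0,0]]
    - [5,[0,0,0],[0,0,0]]
    - [3.3,[0,0,0],[0,0,0]]
    - [3.3,[0,0,0],[0,0,0]]
    - [3.3,[0,0,0],[0,0,0]]
    - [3.3,[0,0,0],[0,0,0]]

```text
time_s: 22.18
ee_pos: [0.4589, 0.1886, 0.0119]
tool_rot: [[0.993, 0.115, 0.001], [0.115, -0.993, 0.0], [0.001, -0.0, -1.0]]
force: [-0.8, -0.1, 6.3]
width: 0.474
```

>>> arm_command:
  series:
    - [3.3,[0,0,0.3],[0,0,0]]
    - [3.3,[0,0,1],[0,0,0]]
    - [3.3,[0,0,2],[0,0,0]]
    - [3.3,[0,0,3],[0,0,0]]
    - [3.3,[2,-0.6,0.7],[0,0,0]]
    - [3.3,[4,-1.2,0],[0,0,0]]
    - [3.3,[4,-1.2,0],[0,0,0]]
    - [3.3,[4,-1.2,0],[0,0,0]]
    - [3.3,[3.5,-1,0],[0,0,0]]
    - [3.3,[1.6,-0.5,0],[0,0,0]]

```text
time_s: 23.42
ee_pos: [0.6508, 0.1305, 0.0815]
tool_rot: [[0.993, 0.114, 0.0], [0.114, -0.993, -0.0], [0.0, 0.0, -1.0]]
force: [-1.3, 0.3, -0.7]
width: 0.472
```

>>> arm_command:
  series:
    - [3.3,[0,0,-2],[0,0,0]]
    - [3.3,[0,0,-2],[0,0,0]]
    - [3.3,[0,0,-2],[0,0,0]]
    - [3.3,[0,0,-0.6],[0,0,0]]
    - [3.3,[0,0,0],[0,0,0]]
    - [3.3,[0,0,0],[0,0,0]]

```text
time_s: 24.18
ee_pos: [0.65, 0.1316, 0.0162]
tool_rot: [[0.993, 0.115, 0.002], [0.115, -0.993, 0.0], [0.002, 0.0, -1.0]]
force: [0.7, -0.3, -1.0]
width: 0.475
```

```bash
python3 - <<'E'
from chk import *
im,d=shot('scene','s12')
a=cv2.resize(im[200:320,180:320],None,fx=5,fy=5,interpolation=cv2.INTER_CUBIC); cv2.imwrite('pics/l.png',a[:,:,::-1])
E
```

```text
[0.65000568 0.1315887  0.01622477] 0.47521197465468507 [ 0.68889987 -0.25233525 -1.01299428] [0.99332594 0.11532965]
```

View pics/l.png

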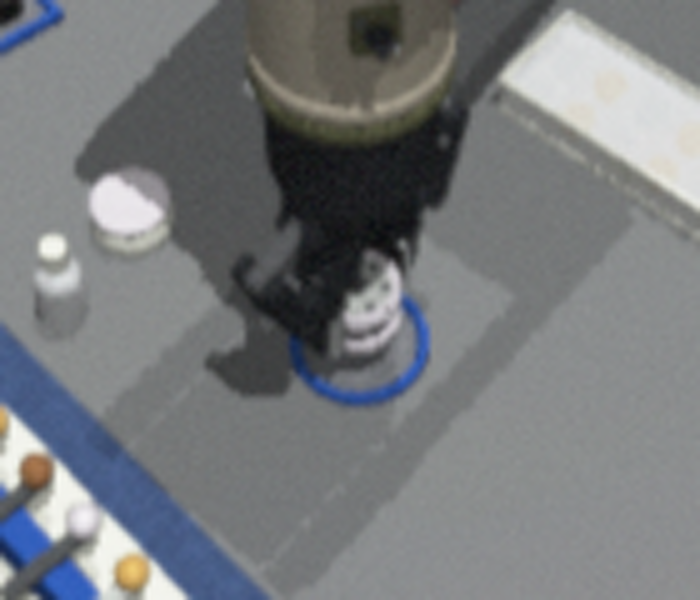

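>>> arm_command:
  series:
    - [3.3,[-0.2,0,-1.3],[0,0,0]]
    - [3.3,[0,0,-0.9],[0,0,0]]
    - [3.3,[0,0,-0.4],[0,0,0]]
    - [3.3,[0,0,0],[0,0,0]]

```text
time_s: 24.72
ee_pos: [0.6468, 0.1314, -0.011]
tool_rot: [[0.993, 0.115, -0.001], [0.115, -0.993, -0.0], [-0.001, 0.0, -1.0]]
force: [-3.2, -0.5, 2.7]
width: 0.478
```

>>> arm_command:
  series:
    - [4.6,[0,0,0],[0,0,0]]
    - [5.4,[0,0,0],[0,0,0]]
    - [5.4,[0,0,0.5],[0,0,0]]
    - [5.4,[0,0,2],[0,0,0]]
    - [5.4,[0,0,4],[0,0,0]]
    - [8.5,[-2,0.2,2],[0,0,0]]
    - [8.5,[-4,0.4,0],[0,0,0]]
    - [8.5,[-5,0.5,0],[0,0,0]]
    - [8.5,[-5,0.5,0],[0,0,0]]
    - [8.5,[-2.6,0.4,0],[0,0,0]]

```text
time_s: 25.98
ee_pos: [0.4596, 0.1517, 0.0755]
tool_rot: [[0.993, 0.116, 0.001], [0.116, -0.993, 0.0], [0.001, -0.0, -1.0]]
force: [0.1, 0.5, -0.6]
width: 0.993
```

```bash
python3 - <<'E'
from chk import *
chk(.648,.1313,.029,.04,tag='S')
n='scene';P=cloud(n,np.load('pics/sceneS.npz')['d'])
m=(np.abs(P[...,0]-.461)<.05)&(np.abs(P[...,1]-.1516)<.1)&(P[...,2]>.018)&(P[...,2]<.032)
k,l,st,c=cv2.connectedComponentsWithStats(m.astype(np.uint8)); q=P[l==1+st[1:,4].argmax()]; print(cv2.minAreaRect((q[:,:2]*1000).astype(np.float32)))
E
```

```text
[0.45963141 0.15169665 0.07546231] 0.9930513699245581 [ 0.11196609  0.50837541 -0.57522298] [0.99329238 0.11562454]
scene 219 ((645.6595458984375, 132.40597534179688), (40.41618728637695, 37.97987365722656), 46.606239318847656) [0.0247 0.0283 0.0317]
slope [ 0.003 -0.001]
top 162 ((646.6287841796875, 132.34840393066406), (39.225337982177734, 39.49290466308594), 44.531307220458984) [0.025  0.0296 0.0339]
slope [0.052 0.038]
((458.1510925292969, 151.75608825683594), (65.04793548583984, 161.08404541015625), 5.925825595855713)
```

Small spool is in place. Now the case.

>>> arm_command:
  series:
    - [8.5,[0.1,0,-3],[0,0,0]]
    - [8.5,[0,0,-3],[0,0,0]]
    - [8.5,[0,0,-2],[0,0,0]]
    - [8.5,[0,0,-1.2],[0,0,0]]
    - [6.8,[0,0,0],[0,0,0]]
    - [5,[0,0,0],[0,0,0]]
    - [5,[0,0,0],[0,0,0]]
    - [5,[0,0,0],[0,0,0]]
  squeeze: 50

```text
time_s: 27.08
ee_pos: [0.4634, 0.1516, -0.0167]
tool_rot: [[0.993, 0.115, 0.002], [0.115, -0.993, 0.0], [0.002, -0.0, -1.0]]
force: [0.6, -1.0, 4.7]
width: 0.691
```

>>> arm_command:
  series:
    - [5,[0,0,0.3],[0,0,0]]
    - [5,[0,0,1],[0,0,0]]
    - [5,[0,0,2],[0,0,0]]
    - [5,[0,0,2],[0,0,0]]
    - [5,[0,0,1.7],[0,0,0]]
    - [5,[0,0,0],[0,0,0]]

```text
time_s: 27.82
ee_pos: [0.4637, 0.1517, 0.054]
tool_rot: [[0.993, 0.115, 0.003], [0.115, -0.993, 0.001], [0.003, -0.0, -1.0]]
force: [-0.1, -0.3, -2.9]
width: 0.692
```

```bash
python3 - <<'E'
from chk import *
im,d=shot('scene','s13'); P=cloud('scene',d)
m=(np.abs(P[...,0]-.461)<.06)&(np.abs(P[...,1]-.1516)<.1)&(P[...,2]>.085)&(P[...,2]<.107)&(np.abs(P[...,1]-.1516)>.03)
q=P[m];w=np.linalg.lstsq(np.c_[q[:,:2]-[.461,.1516],np.ones(len(q))],q[:,2],rcond=None)[0];print(len(q),w)
a=cv2.resize(im[140:270,240:390],None,fx=4.5,fy=4.5,interpolation=cv2.INTER_CUBIC); cv2.imwrite('pics/m.png',a[:,:,::-1])
E
```

```text
[0.46366183 0.15174186 0.05400053] 0.692392817671634 [-0.12272904 -0.26900285 -2.92632444] [0.99333369 0.11522589]
786 [-0.02415613 -0.00407139  0.09376869]
```

View pics/m.png

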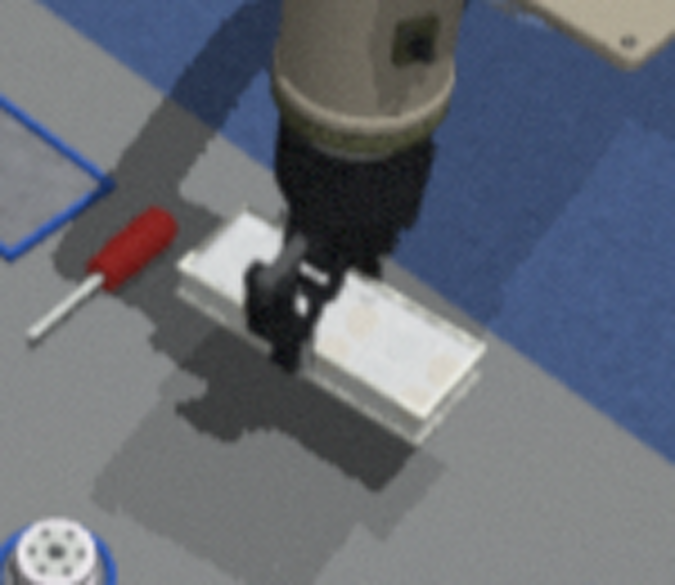

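The case is held level, and 70 mm up it clears the screwdriver. Carrying it to the oblong tray.

>>> arm_command:
  series:
    - [5,[0,-1,0],[0,0,0]]
    - [5,[0,-2.2,0],[0,0,-1]]
    - [5,[0.1,-3.5,0],[0,0,-1]]
    - [5,[0.1,-4,0],[0,0,-1]]
    - [5,[0.2,-4,0],[0,0,-1]]
    - [5,[0.2,-4,0],[0,0,-1]]
    - [5,[0.2,-4,0],[0,0,-1]]
    - [5,[0.2,-3.5,0],[0,0,0]]
    - [5,[0,-2.3,0],[0,0,0]]
    - [5,[0,-1.2,0],[0,0,0]]

```text
time_s: 29.12
ee_pos: [0.4712, -0.1469, 0.0512]
tool_rot: [[1.0, 0.009, -0.002], [0.009, -1.0, 0.001], [-0.002, -0.001, -1.0]]
force: [0.4, -0.5, -3.1]
width: 0.69
```

>>> arm_command:
  series:
    - [5,[0,0,-1.5],[0,0,0]]
    - [5,[0,0,-2],[0,0,0]]
    - [5,[0,0,-1],[0,0,0]]
    - [5,[0,0,0],[0,0,0]]
    - [5,[0,0,0],[0,0,0]]

```text
time_s: 29.75
ee_pos: [0.4727, -0.1454, 0.0076]
tool_rot: [[1.0, 0.011, 0.001], [0.011, -1.0, -0.0], [0.001, 0.0, -1.0]]
force: [0.2, 0.5, -2.4]
width: 0.692
```

```bash
python3 - <<'E'
from chk import *
im,d=shot('scene','s14'); P=cloud('scene',d)
m=(np.abs(P[...,0]-.473)<.06)&(np.abs(P[...,1]+.146)<.1)&(P[...,2]>.042)&(P[...,2]<.067)&(np.abs(P[...,1]+.1458)>.03)
q=P[m];w=np.linalg.lstsq(np.c_[q[:,:2]-[.473,-.1458],np.ones(len(q))],q[:,2],rcond=None)[0];print(len(q),w);print(cv2.minAreaRect((q[:,:2]*1000).astype(np.float32)))
a=cv2.resize(im[110:240,160:310],None,fx=4.5,fy=4.5,interpolation=cv2.INTER_CUBIC); cv2.imwrite('pics/n.png',a[:,:,::-1])
E
```

```text
[ 0.47266996 -0.14536877  0.00759528] 0.6918459621677098 [ 0.21904821  0.54554972 -2.37489317] [0.99993654 0.01125408]
348 [ 0.00499407 -0.00066532  0.04746121]
((472.6083068847656, -144.7154541015625), (61.159873962402344, 163.55564880371094), 0.8200038075447083)
```

View pics/n.png

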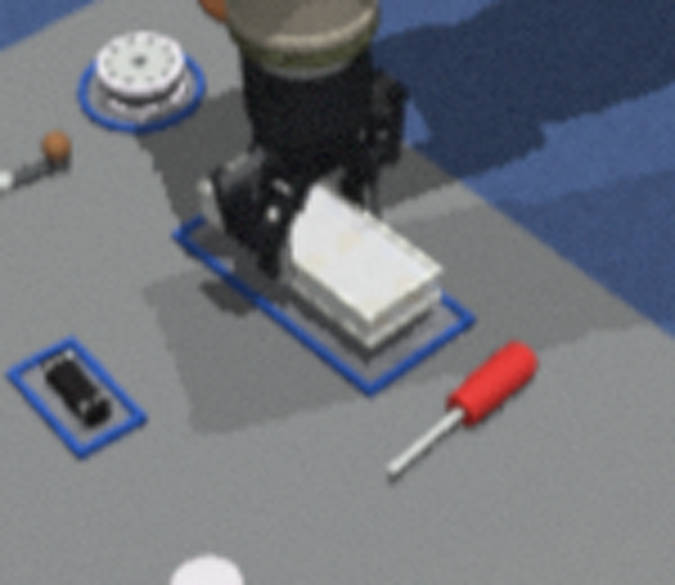

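>>> arm_command:
  series:
    - [5,[0,0,-1],[0,0,0]]
    - [5,[0,0,-0.7],[0,0,0]]
    - [5,[0,0,-0.4],[0,0,0]]
    - [5,[0,0,0],[0,0,0]]

```text
time_s: 30.3
ee_pos: [0.4721, -0.1456, -0.0137]
tool_rot: [[1.0, 0.011, -0.001], [0.011, -1.0, 0.0], [-0.001, -0.0, -1.0]]
force: [-2.6, -0.1, 2.9]
width: 0.69
```

>>> arm_command:
  series:
    - [6.4,[0,0,0],[0,0,0]]
    - [7.4,[0,0,0],[0,0,0]]
    - [8,[0,0,0],[0,0,0]]
    - [8,[0,0,0.5],[0,0,0]]
    - [8,[0,0,2],[0,0,0]]
    - [8,[0,0,4],[0,0,0]]
    - [8,[0,0,5],[0,0,0]]
    - [8,[0,0,5],[0,0,0]]
    - [8,[0,0,0],[0,0,0]]
    - [8,[0,0,0],[0,0,0]]

```text
time_s: 31.55
ee_pos: [0.4722, -0.1455, 0.1511]
tool_rot: [[1.0, 0.011, 0.0], [0.011, -1.0, -0.0], [0.0, 0.0, -1.0]]
force: [0.6, -0.0, -0.6]
width: 0.935
```

```bash
python3 - <<'E'
from chk import *
im,d=shot('scene','s15'); P=cloud('scene',d)
for nm,x,y,rx,ry,lo,hi in(('case',.473,-.146,.05,.1,.020,.037),('knob',.469,.369,.03,.03,.012,.03),('grip',.645,-.171,.03,.045,.012,.03),('L',.4432,-.3663,.045,.045,.021,.036),('S',.648,.1313,.035,.035,.021,.036)):
    m=(np.abs(P[...,0]-x)<rx)&(np.abs(P[...,1]-y)<ry)&(P[...,2]>lo)&(P[...,2]<hi); q=P[m]
    w=np.linalg.lstsq(np.c_[q[:,:2]-[x,y],np.ones(len(q))],q[:,2],rcond=None)[0]
    r=cv2.minAreaRect((q[:,:2]*1000).astype(np.float32)); print(nm,len(q),np.round(r[0],1),np.round(r[1],1),round(r[2],1),np.median(q[:,2]).round(4),w.round(3))
cv2.imwrite('pics/o.png',cv2.resize(im,(800,600))[:,:,::-1])
E
```

```text
[ 0.47216328 -0.14553916  0.1510719 ] 0.9354349367660154 [ 0.56945373 -0.00821847 -0.56425166] [0.99994231 0.0107398 ]
case 945 [ 471.4 -144.7] [ 63.4 165.3] 0.4 0.0261 [0.    0.    0.026]
knob 143 [467.9 371.3] [32.8 30.2] 62.9 0.0168 [ 0.01  -0.045  0.018]
grip 116 [ 644.6 -167.9] [54.9 18.3] 84.6 0.019 [-0.129 -0.005  0.019]
L 216 [ 442.2 -364.5] [60.8 57.4] 37.3 0.0285 [ 0.011 -0.02   0.028]
S 224 [646.2 133.3] [43.  38.1] 48.1 0.0282 [-0.012 -0.016  0.028]
```

View pics/o.png

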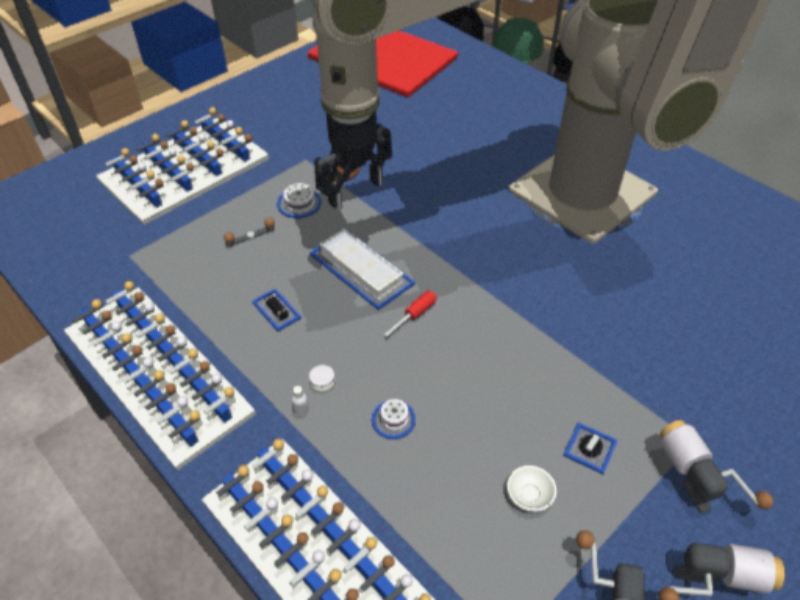

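All five parts sit in their own places, upright, and the gripper is clear (knob (590,446), grip (277,308), large spool (299,197), small spool (393,414), case (362,266)). Handing in.

```bash
python3 -c "
from cell import bot
print(bot.hand_in())"
```

```text
the job is handed in; nothing more can be done
None
```

I took the stack apart one part at a time: knob, grip, large spool, small spool, then case. Each went into its own blue place, and I handed the job in at about 32 s. The hand-in gives no verdict.

**Last checks:** by the cameras, every part is within about 4 mm of its place's centre, inside all the limits. The surface heights fit each part standing on its floor, and the gripper was open and about 15 cm up.

**Where checks disagreed:**
- **Fingertips:** both camera checks put the fingertips about 20 mm behind the reported TCP with the jaws partly closed. The text puts them 8 mm ahead. I used the camera value, and every grasp, width reading and placing agreed with it.
- **Tilt:** two fitted slopes came out high: 0.13 for the grip in the last scene view, and about 0.05 for the small spool from the top camera. I put them down to side-face points and depth noise. The pictures show both lying flat, and the scene view read the small spool as flat.
- **Final case height:** the last height reading for the case (26 mm, where 29 mm is expected for its top) mixes in points from its sides, so it doesn't confirm the height exactly.

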